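# Jack a sticking mould lid open and hold it up

## Robot

A 6-joint arm with a two-finger parallel gripper is mounted at the origin on a cart in front of the work surface, level with it; the furniture and walls round the work are solid. World frame = base frame: x ahead of the robot, y to its left, z up, the work surface at z = 0. Lengths are in m, angles in degrees, forces in N, time in s.
With the tool pointing down it reaches from about 0.35 to 0.875 m from the base axis. Payload 4.2 kg.
Tool frame: the origin (TCP) lies midway between the tips of the shut fingers; the grasp point (between the pads) lies 19 mm behind it; y points along the fingers, z is the direction in which the jaws open and shut, and the axes are right-handed (so a half turn about y gives the same grasp; the last joint's range is limited). The gripper opens to 87 mm and grips with 3 to 60 N. Pads are 19 mm wide; open, the fingers measure 117 mm over their backs; the gripper's body (75 mm by 190 mm) begins 51 mm behind the grasp point.
Start: joints at [82.884, 22.042, 0.453, 0, -68.411, -14.817], TCP at [0.233, 0.58, 0.223] pointing down, gripper open.
Joint ranges: [-179.83, 179.83], [-69.29, 118.12], [-61.27, 80.66], [-181.25, 117.63], [-171.15, -9.14], [-177.46, 177.46]. Speed limits (degrees/s): [159.86, 159.86, 180, 180, 180, 180].

## Interface

Orientations are given as [roll, pitch, yaw] about the fixed x, y, z axes, in that order (R = Rz(yaw) Ry(pitch) Rx(roll)).
In Python, from workcell import env gives the robot as it stands. The module is installed in compiled form; this text tells all that it offers. Calls block until the motion is done:
- env.goto(position, orientation): joint-space move of the TCP to a pose.
- env.move_straight(position, rotation=None, rate=0.15, force_limit=None): straight line of the TCP; rotation=None keeps the orientation; rate is the mean speed in m/s. With force_limit (N) it stops when the force on the tool has changed by that much, and returns True; else False.
- env.set_joints(angles): joint-space move.
- env.gripper_to(opening, grasp_force=None): opening from 0.0 (shut) to 1.0 (fully open); grasp_force is the grip in N (None keeps the last); returns when the fingers have stopped.
- env.dwell(seconds).
- env.inverse_kinematics(position, orientation): joint angles nearest the present ones, or None.
- env.read_state(): the state.
- env.grab_frame(name): name is "scene" or "top" or "wrist"; returns a dict with "image" (480x640x3 uint8, blue, green, red), "fx", "fy", "cx", "cy" (pixels), "D" ([k1, k2, p1, p2, k3] as OpenCV has them; the pictures are not rectified), "position" and "orientation" of the camera in the world. Camera axes: x right, y up, looking along -z (the intrinsics and any distortion apply to the point x, -y, -z); pixel columns grow to the right and rows downward; lengths in m; the calibration is good to about 2 mm. A picture is of the moment at which its call begins. There is no depth.
A pose or a line that the arm cannot do raises env.Unreachable and nothing moves.
- env.close_job(): hands the job in, once; it reports no verdict.
Trained networks look in a picture, given as the dict that the camera call returned (one of the last four; its "shot" number tells which), for a name from the list of things; names that differ only in an ending like _2 or _b are one class to them, and where a whole thing is asked for, a point or a joint stands for the part that bears it (a point fixed in the world has none). Each returns a list of dicts, best first, with "score" (0 to 1); they miss things now and then, are a little off and sometimes report something else, mostly with a low value. They report only what shows in the picture. A call takes as long as a camera call.
- env.search_frame(picture, thing): "xyz" ([x, y, z] in m, in world coordinates, good to about 4 mm: the middle of the surface that is visible of it).
- env.trace(picture, thing): "mask" (480x640 bool, what is visible of it).
The state is a dict: "clock": time; "joint_positions": joint angles; "qvel": joint speeds; "joint_torque": joint torques, N m; "position": TCP position; "tool_rot": TCP orientation; "force": force on the tool from outside, world axes, zero at the start; "wrist_torque": the same for the moment, N m; "opening": opening from 0.0 (shut) to 1.0 (fully open).
Only numpy, scipy, OpenCV 4.12 (cv2) and the standard library are available. Lean on these libraries where they do the work, as an engineer would, in place of code of your own. Each camera call takes 0.05 s, during which the arm holds its last target. There are 200 camera calls.

## Task

The casting has cured: open the hinged plywood mould with the small ratchet jack, so that the lid comes up evenly and is not pried or lifted by hand. Stand the jack flat on the bench with its cupped saddle squarely under the lift pad of the lug on the lid, lever pointing straight away from the mould, and pump the lever three full strokes, letting it come right up after the first and the second. Finish holding: keep the lever pressed all the way down at the end of the third stroke, so that the lid, open on the saddle, cannot slip while someone reaches in; do not knock or shift the jar, the white bottle or the red casting standing near.

Things in the scene. Friction and masses are not known exactly. Their poses are not given: they have to be found in the camera images.
- jack: Loose grey ratchet jack, 1.1 kg. Origin: on the saddle's axis, underside of the foot; x points from lever to saddle, z up. Foot: x -115 to +24, y -40 to +40, 8 mm thick. Two cheek plates stand on it, 34 mm wide over their outsides, x -84 to +14, top at z 70 (74 ahead of x -42). The rack slides up between them, at x 0; its saddle is a cup 40 mm across (34 inside), rim at z 83 with the rack down.
- jack_grip (a point): Place to grip the jack from above, across its cheek plates (34 mm along the jack's y): midway between them, 60 mm above the foot's underside and 50 mm behind the saddle's axis, near the centre of mass.
- saddle (a point): Centre of the floor of the saddle's cup, on top of the rack; 80 mm above the bench with the rack down, and rises with it.
- handle_pad (a point): Place to push: top of the lever's black rubber grip (26 mm wide, 17 thick, 80 to 150 mm from the pivot), 120 mm from the pivot. Pivot: x -34, z 62 mm in the jack's frame. Lever up: slopes up to the rear at 0.40 rad; down: 0.10 rad below level, so this point sinks 59 mm (about 117 to 58 above the bench). A push of 3 to 6 N from above with closed fingers moves it; a spring returns it.
- jack_handle (a joint): Angle of the jack's lever in rad: 0 up (a spring takes it there when let go), 0.5 fully down on its stop.
- jack_rack (a joint): Rise of the rack and saddle in m, 0 to 0.048. A pawl holds each 10 mm tooth; every full stroke gains one: about 0.011 with the lever down at the first stroke, 0.009 with it up again, then 0.021 and 0.019, and 0.031 at the third with the lever down. A stroke ending short of 0.45 rad may miss its tooth.
- mould: Plywood mould, screwed down. Origin: underside, centre of the box; -x is the front with the lug, hinge at +x. Baseboard x -75 to +110, y -78 to +78, 18 mm thick; box and lid x -75 to +75, y -65 to +65, lid top 92 mm, spout to 108 mm. Steel lug: 40 mm wide, top at 99 mm, out to x -125 over bare bench. The jack stands in front, its x axis along the mould's x axis (within 0.4 rad).
- lift_pad (a point): Lift point: centre of the lower face of the round pad (16 mm across) under the lug, 111 mm in front of the mould's origin, 89.5 mm above the bench with the lid shut: 6.5 mm over the rim of the lowered saddle. A ring 25 mm across on the lug's upper face marks it. The jack's foot has 12 mm to spare to the box.
- mould_lid (a joint): Opening of the lid about its hinge in rad: 0 shut; 0.1 is 19 mm of rise at the lift pad. It falls shut if nothing holds it. About 1.1 kg, 4 to 7 N at the lift pad.
- jar: Bystander: clear jar with white lid, 71 mm across, 90 mm high, on the far side of the work, before a row of fixed small bottles. Origin: centre of its underside.
- pigment_bottle: Bystander: white bottle with black cap, 58 mm across, 140 mm high, beside the jar. Origin: centre of its underside.
- casting: Bystander: red cast knob, 55 mm across the foot, 44 mm high, on the far side of the mould. Origin: centre of its underside.

How it is judged:
By the outcome, as a careful person would: the job done as asked, in the order asked, and still so for the second after the job is handed in, while the arm keeps its last pose, push and grip.
It also fails if it takes over 54 s, if anything falls off the work surface, if the arm or the gripper's body presses on something with over 40 N, if the wrist force passes 120 N, or if a joint passes its speed limit or range.

## Working session

There is one attempt and no reset: what is moved stays moved. The work goes in short steps, each a Python script; the robot and the scene stay as the last script left them, time stands still between calls to the robot, and variables do not carry over. Pictures are saved under pics/ and viewed, about 8 in all and at most 12, crops included, and the job is handed in when it is done.

```bash
mkdir -p pics; ls; cat > h.py <<'E'
from workcell import env
import numpy as np, cv2
from scipy.spatial.transform import Rotation as R
def rot(f):
    o=np.array(f["orientation"]); 
    return o if o.shape==(3,3) else R.from_euler('xyz',o,degrees=True).as_matrix()
def K(f): return np.array([[f["fx"],0,f["cx"]],[0,f["fy"],f["cy"]],[0,0,1.]])
def pix2plane(f,uv,z):
    n=cv2.undistortPoints(np.array(uv,float).reshape(-1,1,2),K(f),np.array(f["D"],float)).reshape(-1,2)
    d=np.c_[n[:,0],-n[:,1],-np.ones(len(n))]@rot(f).T; p=np.array(f["position"])
    return p+d*((z-p[2])/d[:,2])[:,None]
def proj(f,P):
    c=(np.atleast_2d(P)-np.array(f["position"]))@rot(f); c=c*[1,-1,-1]
    return cv2.projectPoints(c.reshape(-1,1,3),np.zeros(3),np.zeros(3),K(f),np.array(f["D"],float))[0].reshape(-1,2)
E
python3 - <<'E'
from h import *
np.set_printoptions(precision=4,suppress=True)
ims=[]
for n in ("top","scene"):
    f=env.grab_frame(n); cv2.imwrite(f"pics/{n}0.png",f["image"])
    print(n,f["position"],f["orientation"],f["fx"],f["D"])
    for t in ("jack","jack_grip","saddle","handle_pad","mould","lift_pad","jar","pigment_bottle","casting"):
        r=env.search_frame(f,t); print(t,[(np.round(q["xyz"],4),round(q["score"],2)) for q in r[:2]])
s=env.read_state();print(s)
E
```

```text
pics
top [0.37   0.3579 0.9753] [  5.1371  -0.3583 -88.4545] 451.5722804955202 [-0.0269  0.      0.      0.      0.    ]
jack [(array([0.4237, 0.2386, 0.0445]), 0.57)]
jack_grip [(array([0.4209, 0.2421, 0.0457]), 0.84)]
saddle [(array([0.4749, 0.2747, 0.0817]), 0.67)]
handle_pad [(array([0.3736, 0.203 , 0.1032]), 0.84)]
mould [(array([0.3929, 0.4474, 0.088 ]), 0.76), (array([0.4191, 0.2423, 0.0442]), 0.57)]
lift_pad [(array([0.398 , 0.4415, 0.0886]), 0.82), (array([0.5433, 0.5449, 0.0127]), 0.3)]
jar [(array([0.5618, 0.3902, 0.0902]), 0.94)]
pigment_bottle [(array([0.565 , 0.4678, 0.11  ]), 0.56), (array([0.421 , 0.2418, 0.0445]), 0.18)]
casting [(array([0.5453, 0.5428, 0.0135]), 0.84)]
scene [0.1061 1.0936 0.489 ] [  63.5313    1.0634 -155.3619] 571.4055374058069 [-0.1507  0.      0.      0.      0.    ]
jack [(array([0.4269, 0.2511, 0.0649]), 0.84)]
jack_grip [(array([0.4237, 0.2541, 0.0661]), 0.86)]
saddle [(array([0.4716, 0.2724, 0.0833]), 0.47)]
handle_pad [(array([0.4217, 0.2403, 0.0783]), 0.62)]
mould [(array([0.3766, 0.5161, 0.0703]), 0.84)]
lift_pad [(array([0.3861, 0.4669, 0.0927]), 0.91)]
jar [(array([0.5564, 0.4114, 0.0587]), 0.89)]
pigment_bottle [(array([0.5655, 0.4967, 0.084 ]), 0.59)]
casting [(array([0.538 , 0.5484, 0.0219]), 0.63), (array([0.5676, 0.4965, 0.0798]), 0.54)]
{'clock': 1.0, 'joint_positions': array([ 82.8839,  22.0402,   0.451 ,  -0.0005, -68.4095, -14.8162]), 'qvel': array([-0.04  , -0.0224, -0.0242,  0.0161, -0.0124, -0.0277]), 'joint_torque': array([ -0.0004, -39.0476,  18.7625,   4.2243,   0.0155,  -0.    ]), 'position': array([0.2334, 0.5797, 0.2226]), 'tool_rot': array([-90.0011,  -0.0007, 158.0675]), 'force': array([ 0.4112,  0.1009, -0.4426]), 'wrist_torque': array([ 0.013 ,  0.0035, -0.0091]), 'opening': 1.0014686402433273}
```

View pics/top0.png

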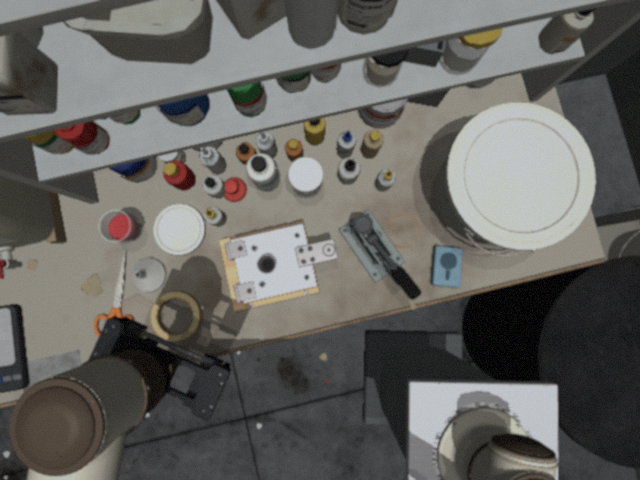

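View pics/scene0.png

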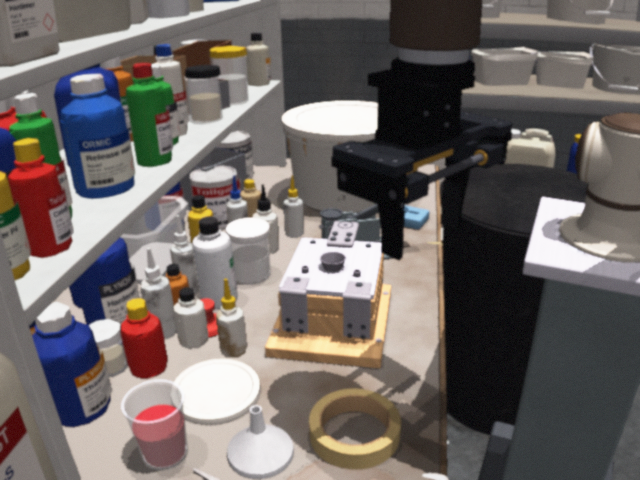

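Top view: mould lid at (225–317, 222–305), lug ring near (329,250), and the jack with its saddle near (362,222) and its lever grip near (405,285). Jar lid is at (305,176), the white bottle at (262,168) and the casting at (234,188). I'll take a closer look with the wrist camera.

```bash
python3 - <<'E'
from h import *
np.set_printoptions(precision=4,suppress=True)
im=cv2.imread("pics/top0.png")[196:316,215:430]
cv2.imwrite("pics/topc.png",cv2.resize(im,None,fx=3.7,fy=3.7,interpolation=cv2.INTER_CUBIC))
# look from above between jack and lug
best=None
for yaw in (160,100,70,250,-20):
    q=env.inverse_kinematics([0.37,0.28,0.30],[-90,0,yaw])
    print(yaw,None if q is None else np.round(q,1))
env.goto([0.36,0.30,0.33],[-90,0,100])
f=env.grab_frame("wrist"); cv2.imwrite("pics/wrist1.png",f["image"])
print(f["position"],f["orientation"],f["fx"],f["D"],env.read_state()["joint_positions"])
for t in ("jack","jack_grip","saddle","handle_pad","mould","lift_pad"):
    r=env.search_frame(f,t); print(t,[(np.round(q["xyz"],4),round(q["score"],2)) for q in r[:2]])
f=env.grab_frame("top")
for t in ("jack_grip","saddle","handle_pad","lift_pad"):
    r=env.search_frame(f,t); print(t,[(np.round(q["xyz"],4),round(q["score"],2)) for q in r[:2]])
E
```

```text
160 [ 57.3   3.1 -13.2   0.  -73.7  12.7]
100 [ 57.3   3.1 -13.2   0.  -73.7 -47.3]
70 [ 57.3   3.1 -13.2  -0.  -73.7 -77.3]
250 [ 57.3   3.1 -13.2   0.  -73.7 102.7]
-20 [  57.3    3.1  -13.2    0.   -73.7 -167.3]
[0.3729 0.2285 0.4919] [ -15.5398   -0.0305 -169.9152] 343.3980146984429 [-0.058  0.     0.     0.     0.   ] [ 59.8118   2.9433  -9.2356  -0.0129 -77.8908 -49.7295]
jack [(array([0.4237, 0.2346, 0.0533]), 0.98)]
jack_grip [(array([0.4195, 0.234 , 0.0588]), 0.77)]
saddle [(array([0.4752, 0.2714, 0.0785]), 0.56)]
handle_pad [(array([0.3748, 0.198 , 0.1109]), 0.7), (array([0.5604, 0.3816, 0.0873]), 0.27)]
mould [(array([0.3887, 0.403 , 0.0907]), 0.77)]
lift_pad []
jack_grip [(array([0.3905, 0.4519, 0.086 ]), 0.46)]
saddle []
handle_pad [(array([0.5661, 0.4689, 0.1091]), 0.7)]
lift_pad [(array([0.3967, 0.4411, 0.0929]), 0.82)]
```

View pics/topc.png

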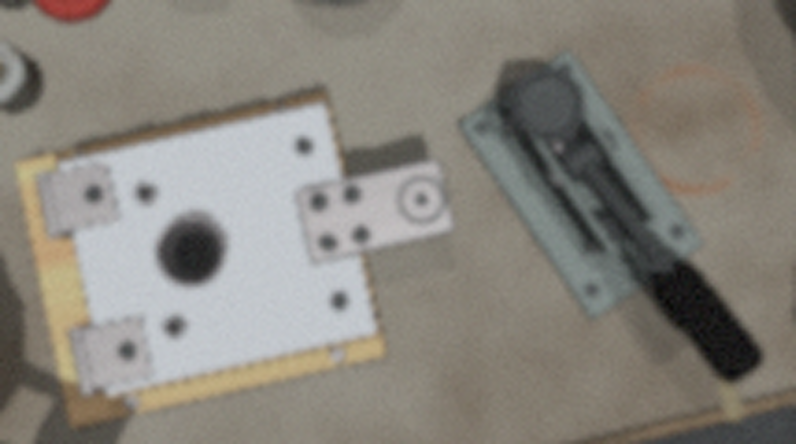

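View pics/wrist1.png

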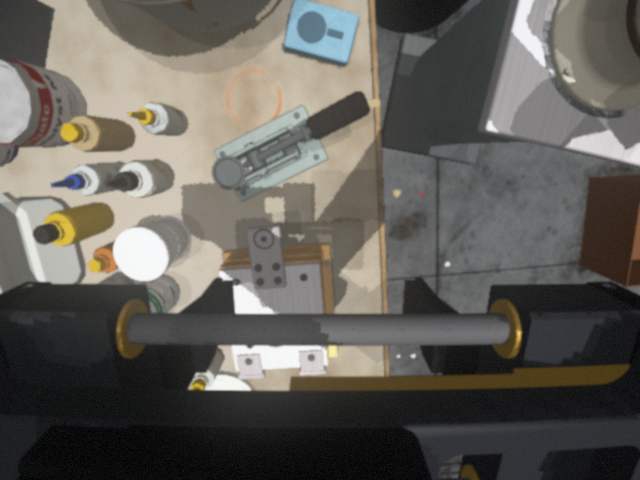

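Crop: ring at (422,200), saddle at (543,100), foot corners at (460,120), (590,318), (703,245) and (570,55). Wrist: ring at (263,238), saddle at (229,172), foot corners at (217,150), (303,105), (328,160) and (241,200). Next I'll turn these into world positions.

```bash
python3 - <<'E'
from h import *
np.set_printoptions(precision=4,suppress=True)
ft=env.grab_frame("top"); fw=env.grab_frame("wrist")
c=lambda L:[[215+(u+.5)/3.7-.5,196+(v+.5)/3.7-.5] for u,v in L]
def ang(a,b): d=b-a; return np.degrees(np.arctan2(d[1],d[0]))
print("ring top/wrist",pix2plane(ft,c([(422,200)]),.099),pix2plane(fw,[(263,238)],.099))
P=pix2plane(ft,c([(436,162),(303,190),(452,229),(314,263)]),.099)
print("lug ang",ang(P[0],P[1]),ang(P[2],P[3]))
P=pix2plane(ft,c([(325,97),(60,158),(380,335),(105,395)]),.092)
print("lid ang",ang(P[0],P[1]),ang(P[2],P[3]), "front edge normal",ang(P[0],P[2])+180,ang(P[1],P[3])+180,P)
print("saddle",pix2plane(ft,c([(543,100)]),.083),pix2plane(fw,[(229,172)],.083))
for f,L in ((ft,c([(460,120),(570,55),(703,245),(590,318)])),(fw,[(241,200),(217,150),(303,105),(328,160)])):
    P=pix2plane(f,L,.008); P0=P.mean(0)
    print("foot",P, "ang",ang(P[3],P[0]),ang(P[2],P[1]),ang(P[0],P[1])+90,"len",np.linalg.norm(P[3]-P[0]),np.linalg.norm(P[1]-P[0]))
    a=np.radians((ang(P[3],P[0])+ang(P[2],P[1]))/2); print("origin",P0[:2]+.0455*np.array([np.cos(a),np.sin(a)]),np.degrees(a))
for f,L in ((ft,c([(738,360)])),(fw,[(362,103)])): print("lever end",pix2plane(f,L,.125))
# lid mask in top
m=env.trace(fw,"jack"); print(m[0]["score"],m[0]["mask"].sum())
E
```

```text
ring top/wrist [[0.4191 0.3391 0.099 ]] [[0.4198 0.339  0.099 ]]
lug ang 103.48905733722627 105.38159864229165
lid ang 104.63101550654184 103.81256281948863 front edge normal 14.673182844014292 13.211677904170188 [[0.4729 0.3919 0.092 ]
 [0.4365 0.5314 0.092 ]
 [0.3479 0.3592 0.092 ]
 [0.3127 0.5023 0.092 ]]
saddle [[0.4756 0.275  0.083 ]] [[0.472 0.271 0.083]]
foot [[0.4714 0.3162 0.008 ]
 [0.5114 0.2528 0.008 ]
 [0.4025 0.1737 0.008 ]
 [0.3588 0.2385 0.008 ]] ang 34.58135870145628 36.0019101651227 32.22279716573458 len 0.13685316215495752 0.0749709814339143
origin [0.4732 0.2716] 35.29163443328949
foot [[0.4689 0.315  0.008 ]
 [0.5098 0.2521 0.008 ]
 [0.403  0.1747 0.008 ]
 [0.3574 0.2393 0.008 ]] ang 34.14351882387493 35.89727563432133 33.04807538800103 len 0.1347518849224745 0.07504791155634055
origin [0.472  0.2714] 35.02039722909813
lever end [[0.3409 0.1775 0.125 ]]
lever end [[0.3376 0.1752 0.125 ]]
0.27 899
```

```bash
cat >> h.py <<'E'
PAD=np.array([.4195,.339]); MY=104.2
mx=np.array([np.cos(np.radians(MY)),np.sin(np.radians(MY))])
E
python3 - <<'E'
from h import *
np.set_printoptions(precision=4,suppress=True)
fw=env.grab_frame("wrist")
for d in (.184,.184+.045): 
    p=PAD-d*mx; print(p,proj(fw,[*p,.13]),proj(env.grab_frame("top"),[*p,.13]))
g=np.array([.472,.2715])-.05*np.array([np.cos(np.radians(35)),np.sin(np.radians(35))])
env.goto([*g,.16],[-90,0,35]); print(env.read_state()["joint_positions"])
env.move_straight([*g,.041],rate=.1,force_limit=8) and print("CONTACT")
env.gripper_to(0,grasp_force=45)
s=env.read_state(); print(s["opening"],s["position"],s["force"],s["clock"])
env.move_straight([*g,.071],rate=.08)
s=env.read_state(); print(s["opening"],s["position"],s["force"],s["clock"])
f=env.grab_frame("top"); cv2.imwrite("pics/top2.png",f["image"])
f=env.grab_frame("scene"); cv2.imwrite("pics/scene2.png",f["image"])
w=env.grab_frame("wrist"); cv2.imwrite("pics/wrist2.png",w["image"])
E
python3 -c "
import cv2,numpy as np
a=cv2.imread('pics/wrist2.png');b=cv2.imread('pics/scene2.png')[150:350,230:470]
cv2.imwrite('pics/c2.png',np.hstack([cv2.resize(a,(440,330)),cv2.resize(b,(360,330))[:, :360]]))"
```

```text
[0.4646 0.1606] [[237.455   63.3319]] [[424.1715 227.2535]]
[0.4757 0.117 ] [[231.9226  13.0742]] [[447.1709 222.09  ]]
[  48.2489   12.753   -22.6554    0.0341  -54.504  -103.1712]
0.38623133706268775 [0.4311 0.2426 0.041 ] [ 1.1806 -1.1678 -0.1723] 6.2833
0.38849055866709264 [0.43   0.2421 0.07  ] [  0.2201  -0.4847 -10.6877] 6.8083
```

View pics/c2.png

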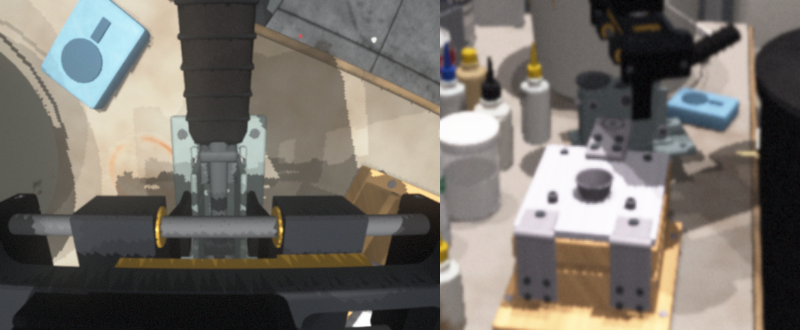

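Jack held level (10.7 N, opening 33.8 mm). The bucket sits close to where the lever would swing, so I'll bring the jack in diagonally from the robot's side.

```bash
cat >> h.py <<'E'
my=np.array([-mx[1],mx[0]])  # mould +y (toward robot)
def gp(a,b): # grip point for saddle at a along mx, b along my from pad
    return PAD+(a-.05)*mx+b*my
E
python3 - <<'E'
from h import *
np.set_printoptions(precision=4,suppress=True)
p=gp(-.022,.05); print(p)
env.goto([*p,.071],[-90,0,MY])
s=env.read_state(); print(s["position"],s["tool_rot"],s["joint_positions"],s["opening"],s["clock"])
env.move_straight([*p,.0435],rate=.08)
s=env.read_state(); print(s["position"],s["force"],s["clock"])
exp=np.array([*gp(-.022+.05,.05),.082])
for n in ("top","scene","wrist"):
    f=env.grab_frame(n); cv2.imwrite(f"pics/{n}3.png",f["image"])
    print(n,proj(f,exp),[(np.round(q["xyz"],4),round(q["score"],2)) for q in env.search_frame(f,"saddle")[:2]],exp)
a=cv2.imread("pics/top3.png")[170:320,200:440]; b=cv2.imread("pics/scene3.png")[190:350,230:430]
cv2.imwrite("pics/c3.png",np.hstack([cv2.resize(a,(440,275),interpolation=2),cv2.resize(b,(344,275),interpolation=2)]))
E
```

```text
[0.3887 0.2569]
[0.3888 0.257  0.071 ] [-90.0052  -0.0016 104.1435] [ 53.5213  17.1421 -32.8302   0.0031 -40.0226 -39.3802] 0.38676850210242386 8.0
[0.3889 0.2569 0.0434] [  1.0246   0.0614 -10.5032] 8.4917
top [[345.004  272.2428]] [(array([0.3796, 0.3142, 0.0836]), 0.62)] [0.3764 0.3054 0.082 ]
scene [[377.5437 229.502 ]] [(array([0.3728, 0.3096, 0.0867]), 0.74)] [0.3764 0.3054 0.082 ]
wrist [[319.5444 432.367 ]] [] [0.3764 0.3054 0.082 ]
```

View pics/c3.png

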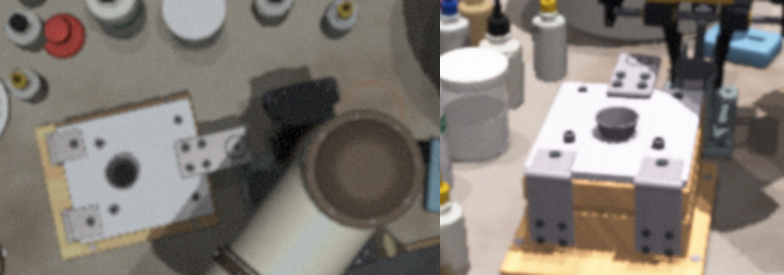

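Saddle in the scene view at about (376.5, 229.6), predicted (377.5, 229.5), so they agree. I'll slide it in and set it down.

```bash
python3 - <<'E'
from h import *
np.set_printoptions(precision=4,suppress=True)
def st(t):
    s=env.read_state(); print(t,s["position"],s["force"],s["opening"],s["clock"])
st("0")
print(env.move_straight([*gp(0,0),.0435],rate=.06,force_limit=8)); st("in")
print(env.move_straight([*gp(0,0),.0395],rate=.02,force_limit=6)); st("down")
for n in ("top","scene","wrist"):
    f=env.grab_frame(n); cv2.imwrite(f"pics/{n}4.png",f["image"])
    print(n,proj(f,[*PAD,.083]),[(np.round(q["xyz"],4),round(q["score"],2)) for q in env.search_frame(f,"saddle")[:2]])
a=cv2.imread("pics/top4.png")[170:320,200:440]; b=cv2.imread("pics/scene4.png")[190:350,230:430]
cv2.imwrite("pics/c4.png",np.hstack([cv2.resize(a,(440,275),interpolation=2),cv2.resize(b,(344,275),interpolation=2)]))
E
```

```text
0 [0.3889 0.2572 0.044 ] [  0.0052   0.7913 -10.6725] 0.38753986631441606 8.7917
False
in [0.4312 0.2899 0.0432] [  0.0045   0.054  -12.1713] 0.3872003947810737 9.85
True
down [0.4318 0.2906 0.041 ] [-0.7011  0.2771  7.3096] 0.3830959241451643 10.0833
top [[328.5514 249.9443]] [(array([0.4556, 0.1848, 0.1212]), 0.67)]
scene [[344.9877 232.9512]] []
wrist [[318.4695 440.1022]] []
```

View pics/c4.png

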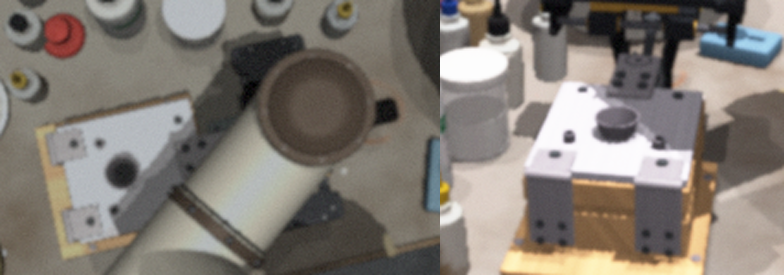

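```bash
python3 - <<'E'
from h import *
np.set_printoptions(precision=4,suppress=True)
def st(t):
    s=env.read_state(); print(t,s["position"],s["force"],s["opening"],s["clock"])
env.move_straight([*gp(0,0),.041],rate=.02)
env.gripper_to(1.0); st("rel")
env.move_straight([*gp(0,0),.20],rate=.2)
env.goto([.30,.12,.30],[-90,0,MY+180]); st("away")
f=env.grab_frame("top"); cv2.imwrite("pics/top5.png",f["image"])
for t in ("jack_grip","saddle","handle_pad","lift_pad","jar","pigment_bottle","casting"):
    print(t,[(np.round(q["xyz"],4),round(q["score"],2)) for q in env.search_frame(f,t)[:2]])
print(PAD-.144*mx)
for z in (.15,.2,.25,.3):
    print(z,pix2plane(f,[(447,175),(595,178),(520,103),(520,249)],z)[:,:2].ravel())
a=cv2.imread("pics/top5.png")[130:330,215:475]
cv2.imwrite("pics/c5.png",cv2.resize(a,(780,600),interpolation=2))
E
```

```text
rel [0.4318 0.2905 0.041 ] [-0.0942 -0.0713  0.7892] 0.9978516218600636 11.8667
away [0.3    0.1201 0.2999] [-0.6444 -0.0012  0.2024] 0.9987453082879622 15.4667
jack_grip [(array([0.4389, 0.2721, 0.0135]), 0.88)]
saddle [(array([0.392 , 0.4477, 0.0899]), 0.71)]
handle_pad [(array([0.4463, 0.2263, 0.1071]), 0.96)]
lift_pad [(array([0.3971, 0.441 , 0.0904]), 0.89)]
jar [(array([0.5668, 0.3911, 0.0936]), 0.78)]
pigment_bottle [(array([0.5669, 0.4725, 0.1103]), 0.96)]
casting [(array([0.5467, 0.5484, 0.011 ]), 0.74)]
[0.4548 0.1994]
0.15 [ 0.5616  0.1231  0.5647 -0.1579  0.7056 -0.0171  0.427  -0.0127]
0.2 [ 0.55    0.1373  0.5529 -0.1267  0.6852  0.0056  0.4236  0.0098]
0.25 [ 0.5384  0.1515  0.5411 -0.0954  0.6649  0.0283  0.4201  0.0322]
0.3 [ 0.5268  0.1657  0.5293 -0.0642  0.6446  0.0511  0.4166  0.0547]
```

View pics/c5.png

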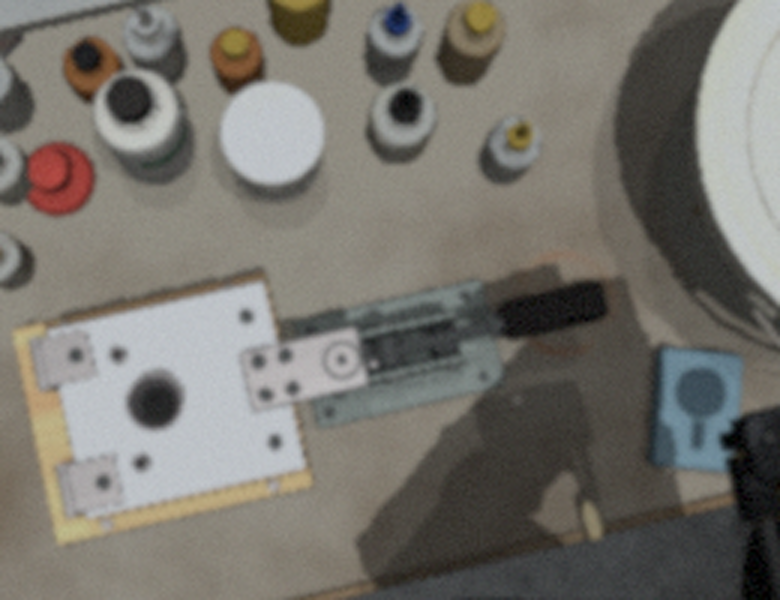

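```bash
python3 - <<'E'
from h import *
np.set_printoptions(precision=4,suppress=True)
f=env.grab_frame("top"); 
c=lambda L:[[215+(u+.5)/3-.5,130+(v+.5)/3-.5] for u,v in L]
def inj(P): d=P[:,:2]-PAD; return np.c_[d@mx,d@my]
print("foot corners (RL,RR,FL) in pad frame",inj(pix2plane(f,c([(482,283),(501,377),(317,426)]),.008)))
print("ring",inj(pix2plane(f,c([(341,360)]),.099)))
print("lever end",inj(pix2plane(f,c([(604,303)]),.125)), "grip start", inj(pix2plane(f,c([(505,317)]),.1)))
C=[PAD+a*mx+b*my for a,b in((-.024,-.04),)]
E=np.array([[*(PAD+a*mx+b*my),z] for a,b,z in((-.115,-.04,.008),(-.115,.04,.008),(.024,.04,.008))])
print("expected crop px",((proj(f,E)-[215,130])*3))
E
```

```text
foot corners (RL,RR,FL) in pad frame [[-0.1134 -0.0362]
 [-0.1112  0.0326]
 [ 0.0248  0.0378]]
ring [[0.0008 0.0002]]
lever end [[-0.1685  0.0027]] grip start [[-0.1092 -0.0037]]
expected crop px [[481.9147 276.4089]
 [507.571  384.9674]
 [317.7768 427.7752]]
```

The set-down is within 2 mm of target. Now the first stroke.

```bash
cat >> h.py <<'E'
UP=[*(PAD-.143*mx),.135]; DN=[*(PAD-.155*mx),.050]
def st(t):
    s=env.read_state(); print(t,s["position"],s["force"],np.round(s["wrist_torque"],2),round(s["clock"],2))
E
python3 - <<'E'
from h import *
np.set_printoptions(precision=4,suppress=True)
env.gripper_to(0)
env.goto([*UP[:2],.20],[-90,0,MY+180]); st("over")
print(env.read_state()["joint_positions"])
env.move_straight(UP,rate=.12); st("up")
print(env.move_straight(DN,rate=.06,force_limit=11)); st("down")
env.dwell(.2); st("held")
fs=[]
for n in ("scene","wrist","top"):
    f=env.grab_frame(n); fs.append(f["image"]); cv2.imwrite(f"pics/{n}6.png",f["image"])
cv2.imwrite("pics/c6.png",np.hstack([cv2.resize(fs[0][150:350,230:470],(396,330),interpolation=2),cv2.resize(fs[1],(400,330))]))
E
```

```text
over [0.4543 0.2002 0.2005] [-0.7498  0.3535 -0.9625] [-0.08 -0.14 -0.01] 18.26
[ 42.5604  10.5698 -19.1331   0.0113 -60.2989 151.6356]
up [0.455  0.2008 0.1363] [-0.3628 -0.7763  0.9281] [-0.02 -0.16 -0.  ] 18.95
True
down [0.4574 0.191  0.0593] [-3.8346  0.3697  9.3504] [0.09 0.94 0.03] 20.12
held [0.4574 0.191  0.0593] [-2.5562  0.331   9.2242] [0.13 0.72 0.02] 20.32
```

View pics/c6.png

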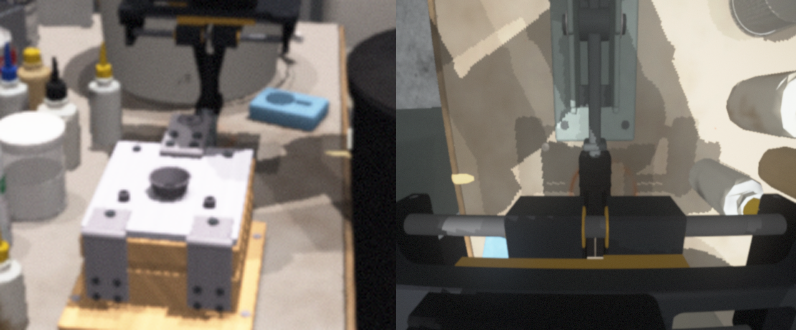

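```bash
python3 - <<'E'
from h import *
np.set_printoptions(precision=4,suppress=True)
p=env.read_state()["position"]
print(env.move_straight([p[0],p[1],.0545],rate=.03,force_limit=5)); st("press")
fd=env.grab_frame("top"); ft=env.grab_frame("wrist")
env.move_straight(UP,rate=.12); env.dwell(.3); st("up")
fs=[]
for n in ("wrist","scene"):
    f=env.grab_frame(n); fs.append(f["image"]); cv2.imwrite(f"pics/{n}7.png",f["image"])
cv2.imwrite("pics/c7.png",np.hstack([cv2.resize(fs[1][200:340,270:410],(396,396),interpolation=2),cv2.resize(fs[0][:330,160:500],(400,396))]))
E
```

```text
True
press [0.4575 0.191  0.0588] [-6.1889 -1.1979 15.8348] [-0.16  1.64  0.04] 20.68
up [0.4544 0.2001 0.1344] [-0.5543  0.0934  0.1371] [-0.08 -0.12 -0.03] 21.88
```

View pics/c7.png

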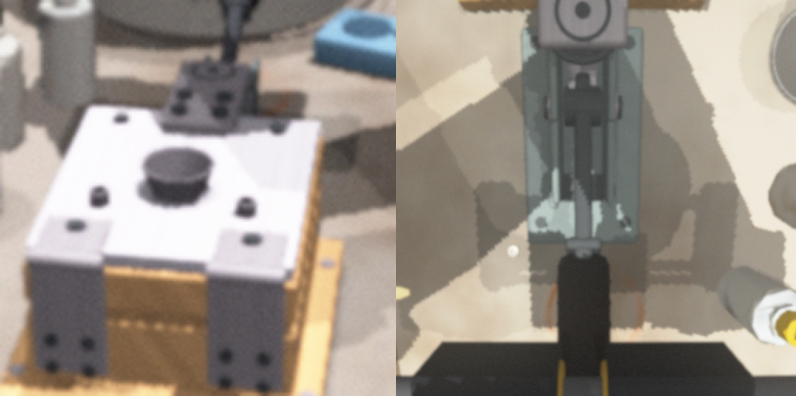

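Stop reached: the tip sat at z 0.059 and moved only 0.5 mm under 6 N more. The jack sits square under the lug, with the ring and jack centreline both near column 583. Stroke 2 next.

```bash
python3 - <<'E'
from h import *
np.set_printoptions(precision=4,suppress=True)
f0=env.grab_frame("wrist")
print(env.move_straight(DN,rate=.06,force_limit=13)); st("down2"); env.dwell(.15)
env.move_straight(UP,rate=.12); env.dwell(.4); st("up2")
f=env.grab_frame("wrist"); s=env.grab_frame("scene"); cv2.imwrite("pics/wrist8.png",f["image"]); cv2.imwrite("pics/scene8.png",s["image"])
print("proj pad shut/at rack .019",proj(f,[*PAD,.099]),proj(f,[*PAD,.1085]))
cv2.imwrite("pics/c8.png",np.hstack([cv2.resize(s["image"][200:340,270:410],(396,396),interpolation=2),cv2.resize(f["image"][:330,160:500],(400,396))]))
E
```

```text
True
down2 [0.4577 0.191  0.0592] [-3.9336  0.1631 10.7081] [0.1  1.12 0.05] 23.2
up2 [0.4545 0.2003 0.1347] [-0.5431 -0.1186 -0.2949] [-0.09 -0.13 -0.02] 24.54
proj pad shut/at rack .019 [[318.4992  11.6817]] [[318.6056   4.2583]]
```

View pics/c8.png

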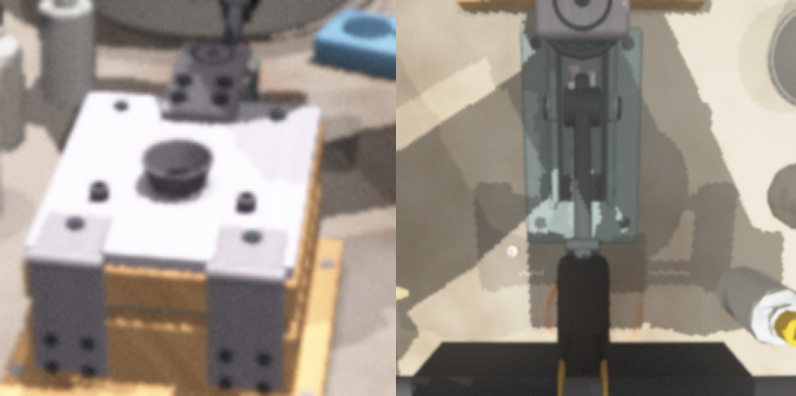

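The lid is up and resting on the saddle: the front edge and lug are higher in the scene view, and the ring is at row ~3 in the wrist view (prediction ~4). Third stroke, and hold.

```bash
python3 - <<'E'
from h import *
np.set_printoptions(precision=4,suppress=True)
print(env.move_straight(DN,rate=.06,force_limit=13)); st("down3"); env.dwell(.3); st("held")
f=env.grab_frame("wrist"); s=env.grab_frame("scene"); t=env.grab_frame("top")
for n in ("jar","pigment_bottle","casting"): print(n,[(np.round(q["xyz"],4),round(q["score"],2)) for q in env.search_frame(t,n)[:1]])
cv2.imwrite("pics/c9.png",np.hstack([cv2.resize(s["image"][200:340,270:410],(396,396),interpolation=2),cv2.resize(f["image"][:330,160:500],(400,396))]))
E
```

```text
True
down3 [0.4577 0.191  0.0591] [-3.5875  0.6149 10.2804] [0.05 1.16 0.04] 25.82
held [0.4577 0.191  0.0592] [-3.4504  1.3093  9.6572] [0.09 0.85 0.04] 26.12
jar [(array([0.5672, 0.3898, 0.0903]), 0.8)]
pigment_bottle [(array([0.5675, 0.472 , 0.1062]), 0.79)]
casting [(array([0.544 , 0.5454, 0.0118]), 0.86)]
```

View pics/c9.png

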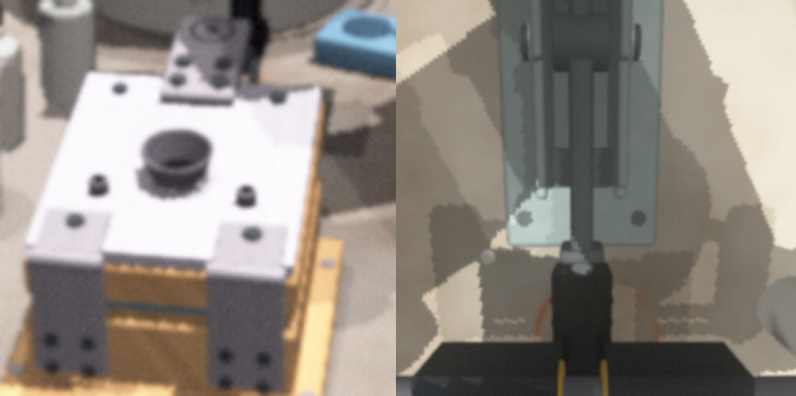

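```bash
python3 -c "
from h import *
st('final'); env.close_job()"
```

```text
final [0.4576331  0.1910082  0.05920842] [-2.79645047 -0.11355239  9.16715329] [0.07 0.88 0.06] 26.42
the job is handed in; nothing more can be done
```

The mould is open on the jack after three full strokes, and the job was handed in at 26.4 s with the lever still pressed down. I gripped the jack across its cheek plates and carried it to the mould. I slid it in under the lug from the robot's side, to keep clear of the bucket, and stood it flat on the bench.

- **Jack position:** after I let go, the jack was within about 2 mm of the lift pad and in line with the mould, lever pointing straight away.
- **Strokes:** each one ended on the lever's stop with the fingertip at z = 0.059 m, and the lever was let right up after the first and second. On the first stroke, pressing 6 N harder moved it only 0.5 mm further. The rack itself can't be read, so its tooth count is inferred from this and from the lid.
- **Lid:** the pictures show it rising evenly after the second stroke and higher again at the third.
- **Hold:** the fingers were pressing down with about 9 N at hand-in.
- **Bystanders:** the networks placed the jar, the white bottle and the casting within about 4 mm of where they were before pumping, which is their own error.
- **Disagreements:**
  - There was a steady sideways force on the tool of 3 to 6 N while pressing. The pictures show no shift of the jack.
  - The saddle network gave some wrong or empty readings with the saddle hidden, so I went by the pixels instead.

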